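# Fit the stay slider and hold the hatch lid at its balance point

### The job

I am about to screw a lid stay onto this hatch mock-up: first slide the loose steel slider block, foot down, into the open end of the metal track beside the hatch, fully home until the spring catch has snapped in behind its foot, and let go of it. Then lift the hatch lid by its steel bar until it stands upright at its balance point, without letting it drop over the back, and finish while still gripping the bar and holding the lid still there. Leave the jar, the hammer and the tin alone.

Things in the scene. Friction and masses are not known exactly. Their poses are not given: they have to be found in the camera images.
- slider: loose steel slider block, about 160 g, on the bench at one side of the hatch. Foot 40 (own x) x 34 (own y) x 8 mm; on its middle an upright stem 22 (x) x 16 (y) mm reaching 62 mm above the underside, with a small brass pin across near the top (look only). Origin: centre of the foot's underside, z up. The same turned half round.
- track: aluminium track, 130 (own x) x 72 mm, on the baseboard at either side of the hatch (a plain dark wooden batten lies on the other). Origin: underside centre, 12 mm above the bench; floor 4 mm thick. Open end at own -x, towards the robot; the block slides along +x under two lips (25 mm slot between them, tops 18.5 mm above the underside) to a stop whose face is at x = +55 mm.
- track_seat (a point): on the track's floor, own (35, 0, 4) mm: where the slider's origin is when its foot is against the stop; axes as the track's. Here the channel is 37 mm wide and 10.5 mm high under the lips; the lips begin at own x = 0 (own -y side) and 15 mm (+y side).
- track_entry (a point): on the floor of the landing at own (-40, 0, 4) mm: a good place to set the slider's origin, foot's 40 mm side along the track, before sliding it in. The landing, x = -64 to -10 mm, is open to above; its 10.5 mm high guide walls narrow from about 63 to 37 mm. Axes as the track's.
- catch (a joint): spring catch, a dark steel leaf 33 mm long on the track's +y side: 0 = sprung inwards (rest), grows to about 0.15 rad as the passing foot pushes it aside and snaps back to 0 behind the foot when that is home. Pushing past it takes 3 to 8 N.
- hatch: hatch mock-up fixed on the bench: plywood baseboard 270 x 370 x 12 mm (its centre 5 mm towards own -x of the origin), on it a square coaming 160 x 180 mm, 50 mm high. Origin: on the bench; own x points away from the robot.
- hatch_lid: the lid with its bar. Origin on the hinge axis, own y along it, own -x towards the bar.
- lid_angle (a joint): the plywood lid's hinge, along the hatch's own y at its far edge: 0 = shut (level), 1.57 = upright, its balance point. Short of that the lid falls shut, past it over the back, to 2.3; almost no friction. Starts shut. About 0.43 kg with the bar; 180 mm wide, 10 mm thick, front edge 160 mm from the hinge.
- lid_hinge (a point): middle of the hinge axis, 67 mm above the bench; axes as the hatch's.
- grip_bar (a point): round steel bar, 14 mm in diameter, about 130 mm long, on two arms at the lid's front edge, parallel to the hinge, 210 mm from its axis and in the lid's mid-plane, with a 43 mm gap to the lid. Origin: middle of the bar; own y along it, own x to the hinge. Shut it is 67 mm above the bench, upright 277 mm. It can turn between the fingers while they stay pointing down.
- jar: bystander: glass jar with a steel cap, 64 mm in diameter, 85 mm high, on the bench at the other side of the hatch from the slider; leave alone. Origin: centre of the underside.
- hammer: bystander: hammer lying on the bench, on the left; leave alone.
- tin: bystander: blue tin, 90 mm in diameter, 110 mm high, on the right; leave alone. Origin: centre of the underside.
Things that resemble listed ones, but are neither listed nor needed, are in the scene too. Of the things shaped like the slider, the steel one is meant.

How it is judged:
On the way:
1. the slider is home in the track, the catch behind it, and let go (x of slider in the frame of track_seat between -0.006 and 0.004 m and y of slider in the frame of track_seat between -0.005 and 0.005 m and z of slider in the frame of track_seat between -0.004 and 0.006 m and angle between slider's own z axis and vertical below 0.15 rad and value of joint catch below 0.06 rad and contact force between the fingers and slider below 0.1 N), for 0.3 s.
At the end, for the whole second after the job is handed in: Slider -6/+4 mm from the seat lengthwise, 5 mm across, -4/+6 mm in height, tilt under 0.15 rad, catch below 0.06 rad, fingers off it; lid within 0.1 rad of upright, slower than 0.08 rad/s, fingers on it with over 2 N, TCP within 55 mm of the bar's middle, for the last second (all of step 1 and value of joint lid_angle between 1.4708 and 1.6708 rad and velocity of joint lid_angle between -0.08 and 0.08 rad/s and contact force between the fingers and hatch_lid above 2 N and distance between the grasp point and grip_bar below 0.055 m); the arm keeps its last pose, push and grip.
It fails at once if the lid drops over the back (past 1.95 rad) (value of joint lid_angle above 1.95 rad).
It fails at once if the jar is disturbed (moved over 30 mm) (distance of jar from where it was at the start of the episode above 0.03 m).
It fails at once if the hammer is disturbed (moved over 30 mm) (distance of hammer from where it was at the start of the episode above 0.03 m).
It fails at once if the tin is disturbed (moved over 30 mm) (distance of tin from where it was at the start of the episode above 0.03 m).
It also fails if it takes over 64 s, if anything falls off the work surface, if the arm or the gripper's body presses on something with over 40 N, if the wrist force passes 120 N, or if a joint passes its speed limit or range.

### The arm

A 6-joint arm with a two-finger parallel gripper is mounted at the origin on the work surface. World frame = base frame: x ahead of the robot, y to its left, z up, the work surface at z = 0. Lengths are in m, angles in rad, forces in N, time in s.
With the tool pointing down it reaches from about 0.375 to 0.925 m from the base axis. Payload 5.7 kg.
Tool frame: the origin (TCP) lies between the finger pads, 19 mm behind the fingertips; this is the grasp point; z points along the fingers, y is the line along which they close (so a half turn about z gives the same grasp; the last joint's range is limited). The gripper opens to 85 mm and grips with 20 to 120 N. Pads are 22 mm wide; open, the fingers measure 114 mm over their backs; the gripper's body (76 mm by 85 mm) begins 54 mm behind the grasp point. The pads swing forward as they close: fully open they stand 13 mm farther back than shut.
Start: joints at [1.021, 0.359, 1.51, -0, 1.272, -0.115], TCP at [0.253, 0.544, 0.25] pointing down, gripper open.
Joint ranges: [-2.97, 2.97], [-1.01, 2.36], [0.21, 2.38], [-0.96, 4.11], [0.2, 2.71], [-2.98, 2.98]. Speed limits (rad/s): [2.39, 2.39, 3.14, 3.14, 3.14, 3.14].

### API

Orientations are given as a 3x3 rotation matrix whose columns are the frame's x, y, z axes.
In Python, from station import * gives the robot as it stands.
- The arm moves only by the tool jog_arm, never from a script. Its argument "plan" is a list of rows, each a list of 5 numbers: the shift along the world's x, y, z normalised to -1 to 1, where 1 is 1000 mm, then the turn about the world's z normalised to -1 to 1, where 1 is pi rad, then the finger opening in mm, from 0 to 85.4. A call has 1 to 5 rows; each row is the pose to reach, as a shift and turn from the pose commanded when the call began, turning the shorter way round; what a row does not reach only later rows make up. A row lasts 1/10 s, in which the tool goes at most 50 mm and 8.59 degrees, less where a joint would pass 70% of its speed; a pose out of reach is approached as far as the arm can. A call with a number of a shift or a turn outside -1 to 1 is refused whole. A call with a gripper value outside its range is refused whole. The fingers move at their own pace and stop on an object; the grip force is fixed at half the most. Time passes only in rows, so rows that repeat a pose let the fingers close. It gives the time, the measured TCP pose, the force, the opening and the grip force at its end, in the units of the state.
- get_obs(): the state, without advancing time (a new reading comes with each control period).
- snapshot(name): name is "scene" or "top" or "wrist"; returns a dict with "pixels" (400x640x3 uint8, red, green, blue), "intrinsics" (3x3 intrinsics, pixels), "cam_to_world" (4x4, takes a point from camera to world coordinates); the wrist camera has in their place "tool_from_camera" (4x4, takes a point from camera to tool coordinates, whose origin is the TCP and whose axes are the flange's). Camera axes: x right, y down, z forward; pixel columns grow to the right and rows downward; lengths in m; the calibration is good to about 2 mm. A picture is of the moment at which its call begins: read the wrist's pose just before it. There is no depth.
- sign_off(): hands the job in; it is judged then, once.
The state is a dict: "t": time; "joint_pos": joint angles; "qd": joint speeds; "effort": joint torques, N m; "eef_pos": TCP position; "tcp_rot": TCP orientation; "force": force on the tool from outside, world axes, zero at the start; "moment": the same for the moment, N m; "grip_width": finger opening in m; "finger_force": force on a finger pad.
Only numpy, scipy, OpenCV 4.12 (cv2) and the standard library are available. Lean on these libraries where they do the work, as an engineer would, in place of code of your own. Each camera call takes 0.05 s, during which the arm holds its last target. There are 200 camera calls.

## Working session

There is one attempt and no reset: what is moved stays moved. The work goes in short steps, Python scripts to look and compute and a tool call to move; the robot and the scene stay as the last step left them, time stands still between calls to the robot, and variables do not carry over. Pictures are saved under pics/ and viewed, at most 10 in all, crops included, and the job is handed in when it is done.

Besides the shell and the picture viewer there is one more tool, called as a command line: name --pt "numbers of a row" for each row, then --argument value for the rest. jog_arm: Moves the arm, as the interface text tells. Its arguments: {"type":"object","properties":{"plan":{"type":"array","items":{"type":"array","items":{"type":"number"}}}},"required":["plan"]}

```bash
mkdir -p pics; cat > h.py <<'E'
from station import *
import numpy as np, cv2
def save(n,name):
    o=get_obs(); s=snapshot(n); cv2.imwrite(f'pics/{name}.png',s['pixels'][:,:,::-1])
    np.savez(f'pics/{name}.npz',K=s['intrinsics'],T=s['cam_to_world'] if 'cam_to_world' in s else wT(o,s),p=s['pixels']); return s
def wT(o,s):
    M=np.eye(4);M[:3,:3]=o['tcp_rot'];M[:3,3]=o['eef_pos'];return M@s['tool_from_camera']
def px2w(name,uv,z):
    d=np.load(f'pics/{name}.npz');r=np.linalg.inv(d['K'])@np.c_[np.atleast_2d(uv),np.ones(len(np.atleast_2d(uv)))].T
    T=d['T'];r=(T[:3,:3]@r).T;c=T[:3,3];return c+r*((z-c[2])/r[:,2])[:,None]
E
python3 - <<'E'
from h import *
save('top','top0');save('scene','scene0')
a=np.load('pics/top0.npz');print(a['T'],a['K']);o=get_obs();print(o['t'],o['tcp_rot'],o['eef_pos'])
E
```

```text
[[ 0.01204097 -0.9961563   0.08676194  0.44275398]
 [-0.9998875  -0.01121895  0.00995584 -0.00508097]
 [-0.00894419 -0.08687206 -0.99617932  1.06521539]
 [ 0.          0.          0.          1.        ]] [[377.21086602   0.         318.52827387]
 [  0.         377.21086602 197.14035951]
 [  0.           0.           1.        ]]
0.1 [[-9.06948678e-01  4.21240295e-01 -8.41842141e-04]
 [ 4.21241098e-01  9.06947634e-01 -1.38771120e-03]
 [ 1.78946864e-04 -1.61320134e-03 -9.99998683e-01]] [0.25242828 0.54367655 0.24925157]
```

View pics/top0.png

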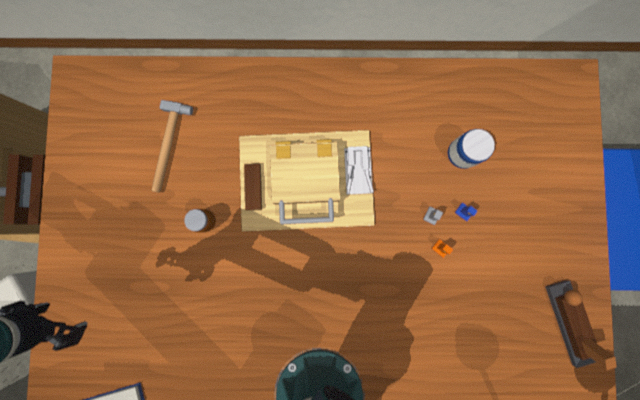

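View pics/scene0.png

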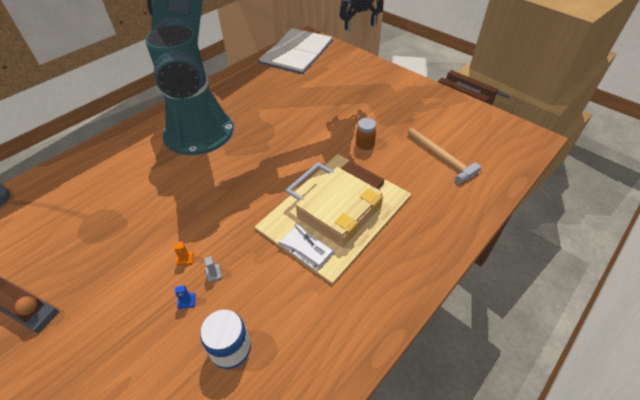

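Top view: three slider-shaped things, grey (433,215), blue (466,211) and orange (442,247). The grey one is steel, so I choose that. The track is at (358,170), with its open end toward the robot, and the bar is at (306,220). Next is a close crop, plus rough positions.

```bash
python3 - <<'E'
from h import *
p=cv2.imread('pics/top0.png');a=cv2.resize(p[120:260,230:490],None,fx=3,fy=3,interpolation=cv2.INTER_CUBIC);cv2.imwrite('pics/crop0.png',a)
print(px2w('top0',[(433,217)],.004).round(3),px2w('top0',[(358,170)],.03).round(3),px2w('top0',[(306,219)],.067).round(3))
print(px2w('top0',[(239.5,136),(370,130.5),(374,226),(242,231)],.012).round(4))
s=snapshot('wrist');print(s['tool_from_camera'].round(3),s['intrinsics'][0,0])
E
```

```text
[[ 0.483 -0.316  0.004]] [[ 0.61  -0.103  0.03 ]] [[0.471 0.037 0.067]]
[[ 0.7068  0.2327  0.012 ]
 [ 0.7263 -0.1386  0.012 ]
 [ 0.4557 -0.1498  0.012 ]
 [ 0.4374  0.2175  0.012 ]]
[[ 0.001 -0.965 -0.263  0.067]
 [ 1.     0.     0.001  0.   ]
 [-0.001 -0.263  0.965 -0.124]
 [ 0.     0.     0.     1.   ]] 313.4953733618488
```

View pics/crop0.png

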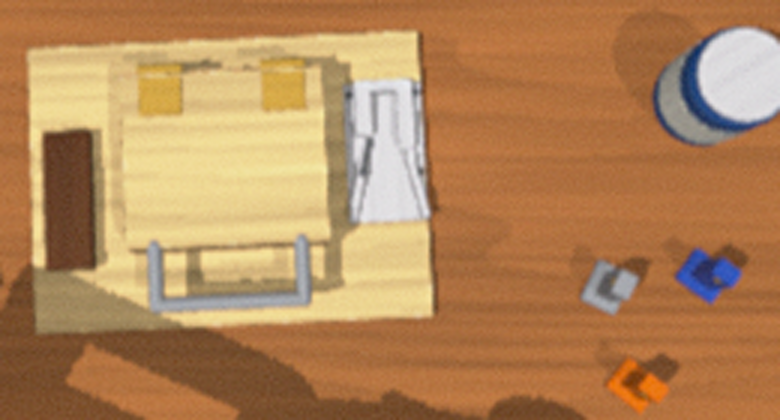

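The grey block at crop (610,287) is bare steel, with the painted blue and orange copies clearly separate from it. The track has its catch on the left wall and its funnel toward the robot. I'll go over the slider with the wrist camera.

jog_arm --pt "0.05 -0.04 0 0.03 50" --pt "0.08 -0.08 0 0.06 50" --pt "0.1 -0.13 0 0.09 50" --pt "0.12 -0.175 0 0.12 50" --pt "0.14 -0.22 0 0.154 50"

```text
t: 0.65
eef_pos: [0.3868, 0.3364, 0.2497]
tcp_rot: [[-0.999, -0.053, -0.0], [-0.053, 0.999, -0.0], [0.0, -0.0, -1.0]]
force: [0.7, 0.7, -0.1]
grip_width: 0.0499
finger_force: 0.0
```

jog_arm --pt "0.01 -0.05 0 0 50" --pt "0.02 -0.1 0 0 50" --pt "0.03 -0.148 0 0 50" --pt "0.04 -0.197 0 0 50" --pt "0.05 -0.245 0 0 50"

```text
t: 1.15
eef_pos: [0.4363, 0.0914, 0.25]
tcp_rot: [[-0.999, -0.049, 0.0], [-0.049, 0.999, -0.0], [-0.0, -0.0, -1.0]]
force: [1.1, 0.8, -0.1]
grip_width: 0.0499
finger_force: 0.0
```

jog_arm --pt "0.01 -0.05 0 0 50" --pt "0.02 -0.1 0 0 50" --pt "0.03 -0.148 0 0 50" --pt "0.03 -0.197 0 0 50" --pt "0.03 -0.245 0 0 50"

```text
t: 1.65
eef_pos: [0.4662, -0.1539, 0.2499]
tcp_rot: [[-0.999, -0.049, 0.0], [-0.049, 0.999, -0.0], [-0.0, -0.0, -1.0]]
force: [1.1, -1.0, -1.3]
grip_width: 0.0497
finger_force: 0.0
```

jog_arm --pt "0.01 -0.05 -0.03 0 50" --pt "0.01 -0.1 -0.06 0 50" --pt "0.01 -0.15 -0.08 0 50" --pt "0.01 -0.15 -0.08 0 50"

```text
t: 2.05
eef_pos: [0.4755, -0.305, 0.1678]
tcp_rot: [[-0.999, -0.047, -0.002], [-0.047, 0.999, 0.0], [0.002, 0.0, -1.0]]
force: [-0.0, 0.4, -0.2]
grip_width: 0.0498
finger_force: 0.0
```

```bash
python3 - <<'E'
from h import *
save('wrist','w1')
E
```

```text
(no output)
```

View pics/w1.png

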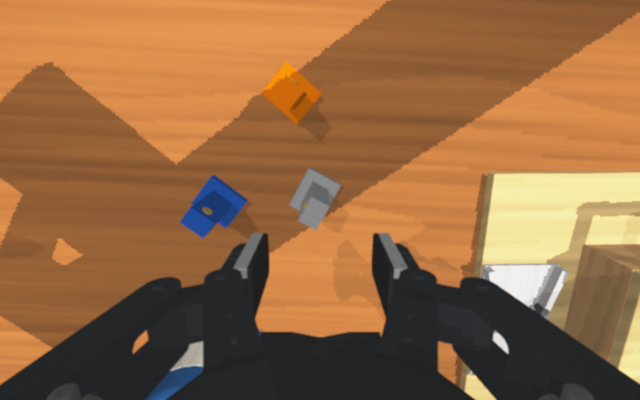

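The wrist view shows steel slider at (315,197), blue (213,207), orange (292,93). The slider stands upright with its stem leaning to image bottom. I'll measure the grey contour.

```bash
python3 - <<'E'
from h import *
p=cv2.imread('pics/w1.png');c=p[160:240,280:360]
a=cv2.resize(c,None,fx=7,fy=7,interpolation=cv2.INTER_NEAREST)
h=cv2.cvtColor(p,cv2.COLOR_BGR2HSV);m=((h[...,1]<40)&(h[...,2]>90)).astype(np.uint8);m[:160]=0;m[240:]=0;m[:,:280]=0;m[:,360:]=0
cs,_=cv2.findContours(m,0,1);k=max(cs,key=cv2.contourArea)
q=cv2.approxPolyDP(k,2.5,True)[:,0];print(q.tolist())
print(px2w('w1',q.astype(float),.008).round(4).tolist());print(px2w('w1',q.astype(float),.062).round(4).tolist())
g=cv2.cvtColor(c,cv2.COLOR_BGR2GRAY);print(np.unique(g[m[160:240,280:360]>0],return_counts=True))
cv2.imwrite('pics/c1.png',a)
E
```

```text
[[309, 168], [290, 204], [300, 210], [300, 221], [315, 228], [340, 185]]
[[0.4616, -0.3155, 0.008], [0.4969, -0.3321, 0.008], [0.5024, -0.3225, 0.008], [0.5135, -0.3221, 0.008], [0.52, -0.3075, 0.008], [0.4762, -0.2861, 0.008]]
[[0.4516, -0.314, 0.062], [0.4802, -0.3275, 0.062], [0.4847, -0.3197, 0.062], [0.4936, -0.3194, 0.062], [0.4989, -0.3076, 0.062], [0.4635, -0.2902, 0.062]]
(array([ 98,  99, 100, 101, 102, 103, 104, 105, 106, 107, 108, 109, 110,
       111, 112, 113, 114, 115, 116, 117, 118, 119, 120, 121, 122, 123,
       124, 125, 126, 127, 128, 129, 130, 131, 132, 133, 134, 135, 136,
       137, 138, 139, 140, 141], dtype=uint8), array([  1,  20,  86,  92,  13,  14,  13,  25,  15,  18,  21,  17,  13,
        14,   9,   9,  12,   9,  11,  16,  10,   4,   9,   8,  13,  14,
        15,  12,  16,   9,  16,  21,  28,  12,  26,  32,  43, 133, 218,
       186, 209, 145,  65,   6]))
```

View pics/c1.png

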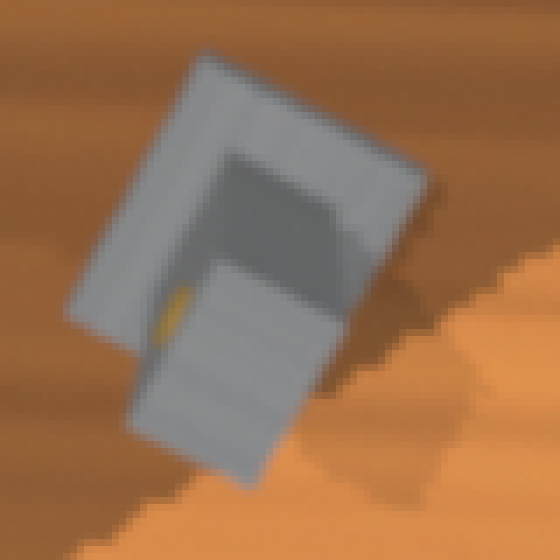

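The foot's top corners are at (309,167), (341,185) and (289.5,205). That puts the centre at (0.487,-0.309) with its own x at -25.8°, and the stem top's centre agrees. Turn and align first, then descend.

jog_arm --pt "0 0 0 -0.047 50" --pt "0 0 0 -0.094 50" --pt "0 0 0 -0.141 50" --pt "0 0 0 -0.158 50" --pt "0 0 0 -0.158 50"

```text
t: 2.6
eef_pos: [0.4765, -0.3008, 0.1703]
tcp_rot: [[-0.902, 0.432, -0.0], [0.432, 0.902, 0.0], [0.0, 0.0, -1.0]]
force: [0.3, -0.3, -0.1]
grip_width: 0.0501
finger_force: 0.0
```

jog_arm --pt "0.0105 -0.008 -0.02 0 50" --pt "0.0105 -0.008 -0.06 0 50" --pt "0.0105 -0.008 -0.1 0 50" --pt "0.0105 -0.008 -0.125 0 50" --pt "0.0105 -0.008 -0.125 0 50"

```text
t: 3.1
eef_pos: [0.4847, -0.3073, 0.0419]
tcp_rot: [[-0.902, 0.431, -0.006], [0.431, 0.902, 0.005], [0.007, 0.002, -1.0]]
force: [-1.1, 0.9, 1.1]
grip_width: 0.0499
finger_force: 0.0
```

jog_arm --pt "0 0 0 0 30" --pt "0 0 0 0 10" --pt "0 0 0 0 5" --pt "0 0 0 0 5" --pt "0 0 0 0 5"

```text
t: 3.6
eef_pos: [0.4882, -0.3105, 0.0469]
tcp_rot: [[-0.902, 0.432, 0.003], [0.432, 0.902, -0.002], [-0.004, -0.001, -1.0]]
force: [0.5, 1.3, 6.7]
grip_width: 0.0151
finger_force: 59.4
```

jog_arm --pt "0 0 0.04 0 5" --pt "0.01 0.01 0.09 0.04 5" --pt "0.04 0.03 0.12 0.08 5" --pt "0.07 0.05 0.15 0.12 5" --pt "0.1 0.07 0.17 0.16 5"

```text
t: 4.1
eef_pos: [0.5885, -0.2394, 0.2187]
tcp_rot: [[-0.998, -0.06, 0.004], [-0.06, 0.998, -0.002], [-0.004, -0.002, -1.0]]
force: [0.8, -0.9, -1.9]
grip_width: 0.0151
finger_force: 59.0
```

jog_arm --pt "0.03 0.02 0 0 5" --pt "0.06 0.03 0 0 5" --pt "0.07 0.03 0 0 5" --pt "0.07 0.03 0 0 5" --pt "0.07 0.03 0 0 5"

```text
t: 4.6
eef_pos: [0.6557, -0.21, 0.2147]
tcp_rot: [[-0.998, -0.055, -0.002], [-0.055, 0.998, -0.0], [0.002, 0.0, -1.0]]
force: [-0.6, -0.1, -2.0]
grip_width: 0.0152
finger_force: 58.9
```

```bash
python3 - <<'E'
from h import *
save('wrist','w2')
E
```

```text
(no output)
```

View pics/w2.png

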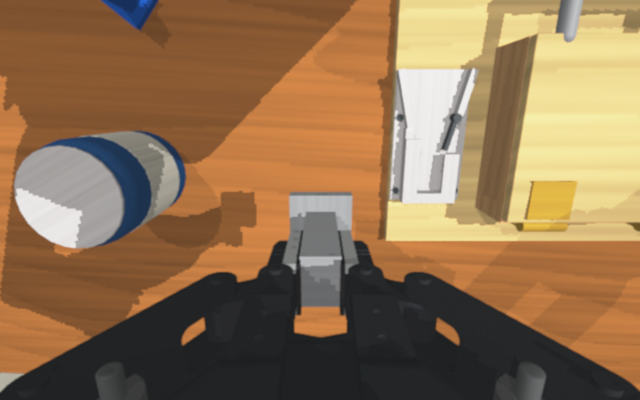

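The view shows the track at cols 395–475, rows 69–203, with its open end at the image top and its stop at the bottom. The slider hangs square in the grip at (320,215). I'll zoom in on the track for its corners.

```bash
python3 - <<'E'
from h import *
p=cv2.imread('pics/w2.png');cv2.imwrite('pics/c2.png',cv2.resize(p[60:210,385:485],None,fx=4,fy=4,interpolation=cv2.INTER_CUBIC))
E
```

```text
(no output)
```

View pics/c2.png

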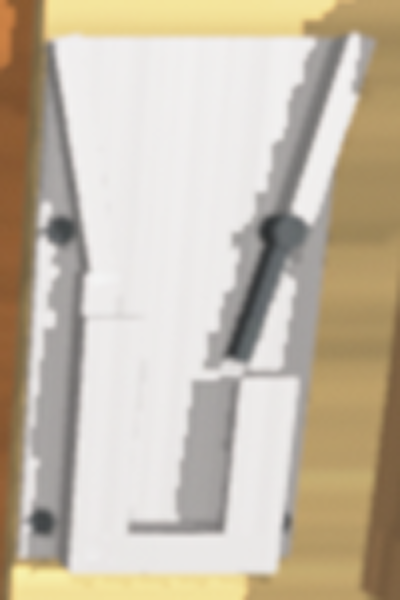

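```bash
python3 - <<'E'
from h import *
q=np.array([(240,372),(223,530),(140,317),(128,528)])/4+(384.6,59.6)
own=np.array([(15,12.5),(55,12.5),(0,-12.5),(55,-12.5)])/1e3
w=px2w('w2',q,.0305)[:,:2];print(w.round(4))
A=np.cov  # rigid fit
co,cw=own.mean(0),w.mean(0);U,S,V=np.linalg.svd((own-co).T@(w-cw));R=(U@V).T
th=np.arctan2(R[1,0],R[0,0]);t=cw-R@co;print('yaw',th,'origin',t,'res',(w-(own@R.T+t)).round(4).tolist())
for n,x in(('entry',-.04),('seat',.035)):print(n,R@[x,0]+t)
# front corners at baseplate top & board corner
print(px2w('w2',np.array([(48,38),(372,38)])/4+(384.6,59.6),.012).round(4))
print('slider foot corners',px2w('w2',[(290,192),(351,192)],get_obs()['eef_pos'][2]-.0455+.008-.008).round(4))
o=get_obs();print(o['eef_pos'],o['tcp_rot'][:,0])
E
```

```text
[[ 0.6236 -0.0888]
 [ 0.6637 -0.0868]
 [ 0.6117 -0.1152]
 [ 0.6646 -0.1109]]
yaw 0.0717675843131478 origin [ 0.60974726 -0.10268774] res [[-0.0002, 0.0003], [0.0, -0.0005], [0.0011, -0.0001], [-0.0009, 0.0003]]
entry [ 0.56985023 -0.10555597]
seat [ 0.64465716 -0.10017803]
[[ 0.5476 -0.141   0.012 ]
 [ 0.5432 -0.0622  0.012 ]]
slider foot corners [[ 0.6349 -0.2277  0.1692]
 [ 0.633  -0.1937  0.1692]]
[ 0.6554181  -0.21013636  0.21469158] [-0.99850653 -0.05460477  0.00173739]
```

jog_arm --pt "-0.03 0.035 0 0 5" --pt "-0.06 0.07 0 0 5" --pt "-0.0855 0.1045 0 0 5" --pt "-0.0855 0.1045 -0.03 0 5" --pt "-0.0855 0.1045 -0.06 0 5"

```text
t: 5.15
eef_pos: [0.5702, -0.105, 0.156]
tcp_rot: [[-0.998, -0.055, 0.002], [-0.055, 0.998, -0.001], [-0.002, -0.001, -1.0]]
force: [-0.0, -0.5, -1.2]
grip_width: 0.015
finger_force: 59.2
```

jog_arm --pt "0 0 -0.03 0 5" --pt "0 0 -0.06 0 5" --pt "0 0 -0.08 0 5" --pt "0 0 -0.085 0 5" --pt "0 0 -0.085 0 5"

```text
t: 5.65
eef_pos: [0.5702, -0.1056, 0.0697]
tcp_rot: [[-0.999, -0.054, -0.002], [-0.054, 0.999, 0.0], [0.002, 0.0, -1.0]]
force: [0.1, 0.3, -0.5]
grip_width: 0.0153
finger_force: 59.2
```

jog_arm --pt "0 0 -0.003 0 5" --pt "0 0 -0.005 0 5" --pt "0 0 -0.007 0 5" --pt "0 0 -0.007 0 5"

```text
t: 6.05
eef_pos: [0.5716, -0.1052, 0.0633]
tcp_rot: [[-0.998, -0.055, 0.001], [-0.055, 0.998, -0.0], [-0.001, -0.0, -1.0]]
force: [-0.1, -0.3, -2.6]
grip_width: 0.0148
finger_force: 59.2
```

jog_arm --pt "0 0 -0.001 0 5" --pt "0 0 -0.0015 0 5" --pt "0 0 -0.0015 0 5"

```text
t: 6.35
eef_pos: [0.5716, -0.1052, 0.0629]
tcp_rot: [[-0.998, -0.055, 0.001], [-0.055, 0.998, -0.0], [-0.001, -0.0, -1.0]]
force: [-3.5, 0.8, 10.6]
grip_width: 0.0155
finger_force: 61.2
```

It's on the floor. I'll ease up 1 mm and slide in.

jog_arm --pt "0 0 0.001 0 5" --pt "0.01 0.0007 0.001 0 5" --pt "0.02 0.0013 0.001 0 5" --pt "0.03 0.0019 0.001 0 5" --pt "0.03 0.0019 0.001 0 5"

```text
t: 6.85
eef_pos: [0.601, -0.1037, 0.063]
tcp_rot: [[-0.998, -0.056, -0.002], [-0.056, 0.998, -0.001], [0.002, -0.001, -1.0]]
force: [-5.1, -2.9, 8.7]
grip_width: 0.0152
finger_force: 61.0
```

jog_arm --pt "0.006 0.0003 0.0005 0 5" --pt "0.014 0.0008 0.0005 0 5" --pt "0.022 0.0013 0.0005 0 5" --pt "0.03 0.0018 0.0005 0 5" --pt "0.03 0.0018 0.0005 0 5"

```text
t: 7.35
eef_pos: [0.6323, -0.102, 0.063]
tcp_rot: [[-0.998, -0.056, 0.001], [-0.056, 0.998, -0.001], [-0.001, -0.001, -1.0]]
force: [-0.5, -2.9, -0.7]
grip_width: 0.0149
finger_force: 59.5
```

jog_arm --pt "0.005 0.0003 0 0 5" --pt "0.009 0.0005 0 0 5" --pt "0.013 0.0007 0 0 5" --pt "0.013 0.0007 0 0 5"

```text
t: 7.75
eef_pos: [0.6438, -0.101, 0.063]
tcp_rot: [[-0.998, -0.056, -0.001], [-0.056, 0.998, -0.001], [0.001, -0.0, -1.0]]
force: [-3.6, -2.7, 4.3]
grip_width: 0.015
finger_force: 60.1
```

jog_arm --pt "0.0015 0.0001 0 0 5" --pt "0.003 0.0001 0 0 5" --pt "0.003 0.0001 0 0 5"

```text
t: 8.05
eef_pos: [0.6472, -0.1005, 0.063]
tcp_rot: [[-0.998, -0.055, -0.0], [-0.055, 0.998, 0.0], [0.0, 0.0, -1.0]]
force: [-3.0, -1.0, 4.2]
grip_width: 0.0155
finger_force: 59.9
```

jog_arm --pt "0.0015 0.0001 0 0 5" --pt "0.003 0.0001 0 0 5" --pt "0.003 0.0001 0 0 5"

```text
t: 8.35
eef_pos: [0.648, -0.1004, 0.0631]
tcp_rot: [[-0.998, -0.056, -0.005], [-0.056, 0.998, 0.0], [0.005, 0.001, -1.0]]
force: [-9.5, -1.8, 9.5]
grip_width: 0.0155
finger_force: 61.1
```

jog_arm --pt "0.0015 0.0001 0 0 5" --pt "0.0025 0.0001 0 0 5" --pt "0.0025 0.0001 0 0 5"

```text
t: 8.65
eef_pos: [0.6483, -0.1004, 0.0631]
tcp_rot: [[-0.998, -0.056, -0.009], [-0.056, 0.998, 0.0], [0.009, 0.001, -1.0]]
force: [-14.4, -3.0, 16.2]
grip_width: 0.0151
finger_force: 61.9
```

The stop is firm. Relax, open to 40 mm and rise.

jog_arm --pt "-0.003 0 0.001 0 15" --pt "-0.003 0 0.001 0 40" --pt "-0.003 0 0.001 0 40" --pt "-0.003 0 0.001 0 40" --pt "-0.003 0 0.001 0 40"

```text
t: 9.15
eef_pos: [0.6506, -0.1004, 0.064]
tcp_rot: [[-0.998, -0.055, 0.001], [-0.055, 0.998, -0.0], [-0.001, -0.0, -1.0]]
force: [0.1, 0.9, 0.4]
grip_width: 0.0401
finger_force: 0.0
```

jog_arm --pt "-0.001 0 0.03 0 40" --pt "-0.001 0 0.07 0 40" --pt "-0.001 0 0.11 0 40" --pt "0.03 -0.02 0.13 0 40" --pt "0.05 -0.03 0.13 0 40"

```text
t: 9.65
eef_pos: [0.704, -0.1321, 0.1993]
tcp_rot: [[-0.998, -0.055, 0.009], [-0.055, 0.998, -0.003], [-0.009, -0.004, -1.0]]
force: [0.7, -0.3, 0.0]
grip_width: 0.0399
finger_force: 0.0
```

jog_arm --pt "0 0 0 0 40" --pt "0 0 0 0 40"

```text
t: 9.85
eef_pos: [0.6997, -0.1304, 0.1934]
tcp_rot: [[-0.998, -0.055, -0.001], [-0.055, 0.998, 0.0], [0.001, 0.0, -1.0]]
force: [-0.9, 0.2, -0.4]
grip_width: 0.0401
finger_force: 0.0
```

```bash
python3 - <<'E'
from h import *
save('wrist','w3');save('top','top3')
E
```

```text
(no output)
```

View pics/w3.png

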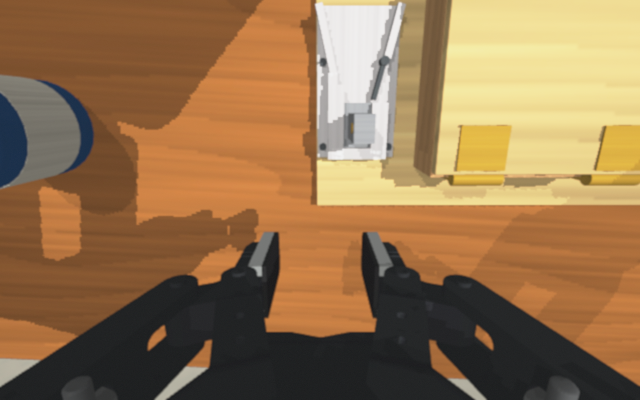

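The slider stands in the track with its stem at (361,128), foot near the stop. The catch leaf runs from (384,62) to (375,98). I'll compare the catch angle before and after, and the stem position, numerically.

```bash
python3 - <<'E'
from h import *
for n,(x0,y0,x1,y1) in {'w2':(435,110,470,160),'w3':(365,55,395,105)}.items():
    g=cv2.cvtColor(cv2.imread(f'pics/{n}.png'),cv2.COLOR_BGR2GRAY)[y0:y1,x0:x1]
    m=(g<95).astype(np.uint8);nl,l,st,ce=cv2.connectedComponentsWithStats(m);k=1+st[1:,4].argmax()
    ys,xs=np.where(l==k);ty=ys.min();sel=ys>ty+9
    w=px2w(n,np.c_[xs+x0,ys+y0][sel].astype(float),.025)[:,:2]
    v=cv2.fitLine(w.astype(np.float32),cv2.DIST_L2,0,1e-4,1e-4).ravel();v=v if v[0]>0 else -v
    print(n,st[k],'leaf angle',np.arctan2(v[1],v[0]),w[w[:,0].argmax()])
p=cv2.imread('pics/w3.png');cv2.imwrite('pics/c3.png',cv2.resize(p[50:165,310:410],None,fx=5,fy=5,interpolation=cv2.INTER_CUBIC))
E
```

```text
w2 [  7   4  14  35 126] leaf angle -0.19397202 [ 0.61984768 -0.0899385 ]
w3 [ 7  5 12 39 58] leaf angle -0.18374074 [ 0.62130349 -0.0880031 ]
```

View pics/c3.png

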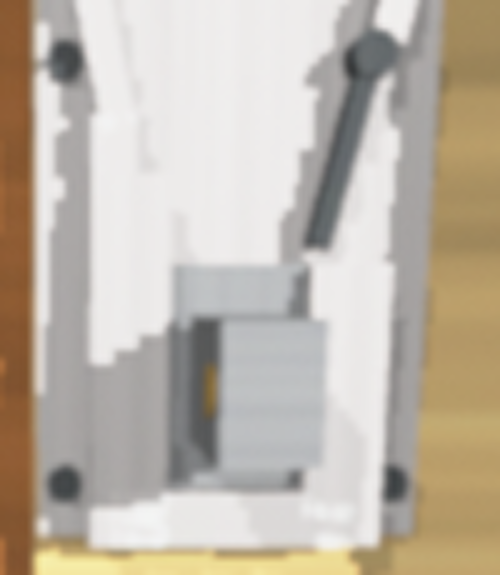

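The leaf's angle is back at its rest value (within 0.01 rad) with its tip behind the foot, and the foot is against the stop. Step 1 is done. Now to the bar, turning the tool by -90°.

jog_arm --pt "-0.02 0.015 0.01 -0.047 60" --pt "-0.045 0.035 0.02 -0.094 60" --pt "-0.07 0.055 0.03 -0.14 60" --pt "-0.09 0.075 0.03 -0.187 60" --pt "-0.11 0.095 0.03 -0.234 60"

```text
t: 10.45
eef_pos: [0.5879, -0.0342, 0.2239]
tcp_rot: [[-0.774, 0.633, -0.001], [0.633, 0.774, 0.0], [0.001, -0.0, -1.0]]
force: [0.6, 0.5, 0.2]
grip_width: 0.0603
finger_force: 0.0
```

jog_arm --pt "-0.025 0.02 0 -0.047 60" --pt "-0.05 0.04 0 -0.094 60" --pt "-0.075 0.055 0 -0.14 60" --pt "-0.1 0.065 0 -0.187 60" --pt "-0.12 0.065 0 -0.234 60"

```text
t: 10.95
eef_pos: [0.4667, 0.0311, 0.2234]
tcp_rot: [[-0.151, 0.989, -0.002], [0.989, 0.151, 0.001], [0.001, -0.002, -1.0]]
force: [-0.4, -0.2, -0.3]
grip_width: 0.06
finger_force: 0.0
```

jog_arm --pt "0 0 0 -0.032 60" --pt "0 0 0 -0.032 60" --pt "0 0 0 -0.032 60"

```text
t: 11.25
eef_pos: [0.4696, 0.0297, 0.2239]
tcp_rot: [[-0.058, 0.998, -0.0], [0.998, 0.058, 0.0], [0.0, -0.0, -1.0]]
force: [0.2, -0.4, 0.1]
grip_width: 0.0599
finger_force: 0.0
```

```bash
python3 - <<'E'
from h import *
save('wrist','w4')
o=get_obs();print(o['eef_pos'],o['tcp_rot'],o['joint_pos'])
E
```

```text
[0.46988885 0.02960911 0.22390169] [[-5.78316981e-02  9.98326342e-01 -9.77191179e-05]
 [ 9.98326345e-01  5.78317036e-02  5.36849578e-05]
 [ 5.92463706e-05 -9.44508775e-05 -9.99999994e-01]] [-8.39722242e-02  2.01379899e-01  1.81275452e+00  5.01453640e-05
  1.12756012e+00 -1.41857718e-01]
```

View pics/w4.png

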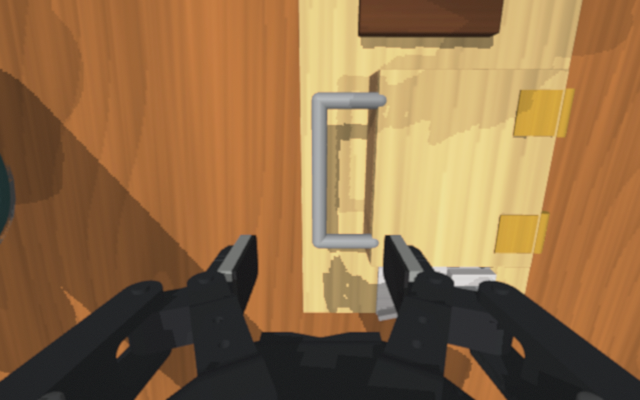

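The bar runs from (320,97) to (319,243), with its arms going to the lid at right. The track with the home slider is at lower right. Computing positions and the arc.

```bash
python3 - <<'E'
from h import *
p=cv2.imread('pics/w4.png');h=cv2.cvtColor(p,cv2.COLOR_BGR2HSV)
e=[]
for y in range(115,230,5):
    xs=[x for x in range(300,340) if h[y,x,1]<60 and h[y,x,2]>60]
    e.append((np.min(xs),np.max(xs)+1) )
print(e[::4])
c=np.array([((a+b)/2-.5,y) for (a,b),y in zip(e,range(115,230,5))]);f=np.polyfit(c[:,1],c[:,0],1)
E=[(np.polyval(f,y),y) for y in(94,248)]
w=px2w('w4',E,.067);b=w.mean(0);print(w.round(4),b.round(4),'len',np.linalg.norm(w[1]-w[0]));d=w[0]-w[1];yaw=np.arctan2(-d[0],d[1]);print('yaw',yaw)
# hinge-strap line pixel (folds) on lid top z .072
print('hinge line',px2w('w4',[(570,90),(563,136),(547,216),(541,254)],.072).round(4))
u=np.array([np.cos(yaw),np.sin(yaw)]);print('hinge',b[:2]+.21*u,u)
print('shift to bar',b-get_obs()['eef_pos'])
E
```

```text
[(np.int64(312), np.int64(327)), (np.int64(312), np.int64(327)), (np.int64(312), np.int64(327)), (np.int64(312), np.int64(327)), (np.int64(312), np.int64(327)), (np.int64(312), np.int64(327))]
[[ 0.4641  0.1085  0.067 ]
 [ 0.4721 -0.0341  0.067 ]] [0.4681 0.0372 0.067 ] len 0.14282773552600314
yaw 0.055911531242824296
hinge line [[ 0.6733  0.1238  0.072 ]
 [ 0.6774  0.086   0.072 ]
 [ 0.6817  0.0128  0.072 ]
 [ 0.6855 -0.0256  0.072 ]]
hinge [0.67775879 0.04890424] [0.99843736 0.0558824 ]
shift to bar [-0.00180191  0.00755982 -0.15690169]
```

jog_arm --pt "-0.002 0.0075 -0.04 0 45" --pt "-0.002 0.0075 -0.08 0 45" --pt "-0.002 0.0075 -0.12 0 45" --pt "-0.002 0.0075 -0.15 0 45" --pt "-0.002 0.0075 -0.157 0 45"

```text
t: 11.8
eef_pos: [0.4659, 0.0371, 0.0641]
tcp_rot: [[-0.057, 0.998, -0.006], [0.998, 0.057, 0.0], [0.001, -0.006, -1.0]]
force: [-0.7, -0.2, 0.3]
grip_width: 0.0449
finger_force: 0.0
```

jog_arm --pt "0 0 0 0 45" --pt "0 0 0 0 20" --pt "0 0 0 0 5" --pt "0 0 0 0 5" --pt "0 0 0 0 5"

```text
t: 12.3
eef_pos: [0.4681, 0.0369, 0.0685]
tcp_rot: [[-0.056, 0.998, 0.001], [0.998, 0.056, -0.0], [-0.0, 0.001, -1.0]]
force: [-1.4, -0.7, 5.4]
grip_width: 0.0116
finger_force: 58.4
```

jog_arm --pt "0.001 0.0001 0.021 0 5" --pt "0.0042 0.0002 0.0417 0 5" --pt "0.0094 0.0005 0.0621 0 5" --pt "0.0166 0.0009 0.0818 0 5" --pt "0.0257 0.0014 0.1007 0 5"

```text
t: 12.8
eef_pos: [0.492, 0.0382, 0.1691]
tcp_rot: [[-0.056, 0.998, -0.002], [0.998, 0.056, -0.001], [-0.0, -0.002, -1.0]]
force: [0.4, -1.4, -5.2]
grip_width: 0.0118
finger_force: 58.3
```

jog_arm --pt "0 0 0 0 5"

```text
t: 12.9
eef_pos: [0.4926, 0.0382, 0.1704]
tcp_rot: [[-0.056, 0.998, -0.001], [0.998, 0.056, -0.001], [-0.001, -0.001, -1.0]]
force: [-5.9, -0.6, 1.2]
grip_width: 0.012
finger_force: 58.9
```

jog_arm --pt "0.011 0.0006 0.0179 0 5" --pt "0.0237 0.0013 0.0346 0 5" --pt "0.038 0.0021 0.0499 0 5" --pt "0.0538 0.003 0.0638 0 5" --pt "0.0708 0.004 0.076 0 5"

```text
t: 13.4
eef_pos: [0.5565, 0.0419, 0.2455]
tcp_rot: [[-0.056, 0.998, -0.015], [0.998, 0.056, -0.002], [-0.001, -0.016, -1.0]]
force: [-26.0, -2.7, 28.5]
grip_width: 0.0114
finger_force: 60.3
```

jog_arm --pt "0 0 0 0 5"

```text
t: 13.5
eef_pos: [0.5599, 0.0421, 0.2481]
tcp_rot: [[-0.056, 0.998, -0.008], [0.998, 0.056, -0.001], [-0.001, -0.008, -1.0]]
force: [-24.4, -2.2, 29.9]
grip_width: 0.0112
finger_force: 60.2
```

The force is radial, so my arc is a few mm too tight. I'll raise by 5 mm to relax.

jog_arm --pt "0 0 0.003 0 5" --pt "0 0 0.005 0 5" --pt "0 0 0.005 0 5"

```text
t: 13.8
eef_pos: [0.5617, 0.0422, 0.2496]
tcp_rot: [[-0.056, 0.998, -0.004], [0.998, 0.056, -0.001], [-0.0, -0.004, -1.0]]
force: [-8.9, -1.8, 6.6]
grip_width: 0.0117
finger_force: 59.6
```

jog_arm --pt "0.009 0.0005 0.006 0 5" --pt "0.018 0.001 0.0116 0 5" --pt "0.0275 0.0015 0.016 0 5" --pt "0.0375 0.0021 0.0201 0 5" --pt "0.0375 0.0021 0.0201 0 5"

```text
t: 14.3
eef_pos: [0.6028, 0.0445, 0.2715]
tcp_rot: [[-0.055, 0.998, 0.003], [0.998, 0.055, -0.0], [-0.0, 0.003, -1.0]]
force: [-5.8, -0.3, 9.3]
grip_width: 0.0119
finger_force: 62.3
```

jog_arm --pt "0.01 0.0006 0.0055 0 5" --pt "0.02 0.0011 0.0091 0 5" --pt "0.03 0.0017 0.0117 0 5" --pt "0.0404 0.0023 0.0137 0 5" --pt "0.0404 0.0023 0.0137 0 5"

```text
t: 14.8
eef_pos: [0.6453, 0.0469, 0.2843]
tcp_rot: [[-0.055, 0.998, 0.005], [0.998, 0.055, 0.0], [-0.0, 0.005, -1.0]]
force: [-3.2, -1.0, 7.7]
grip_width: 0.0114
finger_force: 60.0
```

jog_arm --pt "0.009 0.0005 0.003 0 5" --pt "0.018 0.001 0.004 0 5" --pt "0.025 0.0014 0.0045 0 5" --pt "0.03 0.0017 0.0045 0 5" --pt "0.03 0.0017 0.0045 0 5"

```text
t: 15.3
eef_pos: [0.6741, 0.0485, 0.2877]
tcp_rot: [[-0.055, 0.998, 0.003], [0.998, 0.055, 0.0], [-0.0, 0.003, -1.0]]
force: [-0.8, -1.2, 5.3]
grip_width: 0.0114
finger_force: 59.5
```

jog_arm --pt "0.002 0 0 0 5" --pt "0.004 0.0002 0 0 5" --pt "0.004 0.0002 0 0 5" --pt "0.004 0.0002 0 0 5" --pt "0.004 0.0002 0 0 5"

```text
t: 15.8
eef_pos: [0.6766, 0.0487, 0.2877]
tcp_rot: [[-0.055, 0.998, 0.001], [0.998, 0.055, -0.0], [-0.0, 0.001, -1.0]]
force: [-2.4, -1.1, 5.0]
grip_width: 0.0117
finger_force: 59.5
```

```bash
python3 - <<'E'
from h import *
o=get_obs();print(o['t'],o['eef_pos'],o['force'],o['grip_width'],np.abs(o['qd']).max())
# pixels of the bar's expected points (upright) and tests in scene/top view
for n in('scene','top'):
    s=snapshot(n);p=s['pixels'];T=np.linalg.inv(s['cam_to_world']);cv2.imwrite(f'pics/{n}5.png',p[:,:,::-1])
    hsv=cv2.cvtColor(p,cv2.COLOR_RGB2HSV)
    u=np.array([.9984,.0559,0]);v=np.array([-.0559,.9984,0]);H=np.array([.678,.049,.067])
    for nm,q in(('front edge L',H+.09*v+[0,0,.16]),('R',H-.09*v+[0,0,.16]),('barL',H+.065*v+[0,0,.21]),('barR',H-.065*v+[0,0,.21])):
        c=T[:3,:3]@q+T[:3,3];k=s['intrinsics']@c;print(n,nm,(k[:2]/k[2]).round(1))
E
```

```text
15.8 [0.67659216 0.04868738 0.28771909] [-2.42717374 -1.14472747  5.02420816] 0.011732722608324739 0.002210798009237779
scene front edge L [389.8 150. ]
scene R [345.  193.6]
scene barL [386.5 139.6]
scene barR [353.  171.2]
top front edge L [259.7 127.5]
top R [338.9 123.9]
top barL [267.5 120.6]
top barR [328.2 117.9]
```

```bash
python3 - <<'E'
from h import *
p=cv2.imread('pics/top5.png');hsv=cv2.cvtColor(p,cv2.COLOR_BGR2HSV)
s=snapshot('top');C=s['cam_to_world'];K=s['intrinsics']
for x in(270,274,278,282,316,320,324,328):
    print(x,''.join('#' if hsv[y,x,1]<60 and 60<hsv[y,x,2] else ('.' if hsv[y,x,2]>60 else 'x') for y in range(105,140)))
def w(u,v,z):
    r=C[:3,:3]@np.linalg.inv(K)@[u,v,1];return (C[:3,3]+r*(z-C[2,3])/r[2]).round(4)
for v in(114,116,118,120,122):print(v,w(272,v,.277),w(324,v,.277))
E
```

```text
270 .............#############.........
274 .............#######...............
278 ###xxx.......######................
282 .#####xxxx...######................
316 ...................................
320 ...................................
324 ...................................
328 ...........############............
114 [0.689  0.1046 0.277 ] [ 0.69   -0.0068  0.277 ]
116 [0.6846 0.1045 0.277 ] [ 0.6856 -0.0068  0.277 ]
118 [0.6802 0.1044 0.277 ] [ 0.6812 -0.0068  0.277 ]
120 [0.6758 0.1043 0.277 ] [ 0.6769 -0.0069  0.277 ]
122 [0.6715 0.1042 0.277 ] [ 0.6725 -0.0069  0.277 ]
```

The top view puts the bar at x≈0.675 against the hinge's 0.676 there, so the lid is upright within about 0.01 rad. It is still, and gripped with 59 N. Handing in.

```bash
python3 -c "
from station import *
print(sign_off())"
```

```text
the job is handed in; nothing more can be done
None
```

The slider is home in the track with the catch sprung back behind its foot, and the lid is held still and upright by its bar; the job was handed in at about 16 s, and sign-off returned no verdict.

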